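# Fit the filter cassette and snap the vented cover onto a worktop air cleaner

## Task

Finish the filter change on the low white air cleaner: seat the filter cassette all the way down on the two pins in the open bay, then hook the lip of the vented cover into the slot at the front of the bay and swing its other end down until the spring catch snaps over it and the cover lies flat. Do not shift the grinder, the black tin or the china cup.

Things in the scene. Friction and masses are not known exactly. Their poses are not given: they have to be found in the camera images.
- air_cleaner: Low white air cleaner, 169 x 120 x 60 mm, fixed in place, open on top. Origin: centre of its underside, on the worktop; z up, x from the slot end (-x, nearer the worktop's front edge) to the catch end (+x). The bay in its top runs from x = -64.5 to 58.5 mm and is 90 mm wide with bevelled long edges (99 mm at the rim; 69 mm between the cover's ledges); its floor is at z = 20 mm, the rim at 60 mm
- cassette_seat (a point): Point on the bay floor midway between the pins, where the cassette's origin lies when seated: (-3, 0, 20) mm in the air cleaner's frame; axes as the air cleaner's. The two steel pins, 8 mm across and 17 mm tall with tapered tips, stand at (36, 18) and (-36, -18) mm from it
- cover_seat (a point): Where the cover's origin lies when the cover is home: (-7, 0, 50) mm in the air cleaner's frame; axes as the air cleaner's. It then rests on ledges along the bay's long sides, top at z = 50 mm, with 1.5 mm of play to either end and 4 mm to either side
- slot_mouth (a point): Middle of the mouth of the slot in the bay's -x end wall: (-64.5, 0, 47.8) mm in the air cleaner's frame; axes as the air cleaner's. The slot is 72 mm wide, goes 14 mm into the wall (to x = -78.5 mm) and is open from z = 40 to 55.5 mm, under a bar 4.5 mm thick
- catch (a joint): Spring catch in the middle of the bay's +x end wall, a grey slide: 0 at rest, grows (m) as it is pushed back, at most 0.005. Its bevelled nose, 22 mm wide, reaches 5 mm into the bay, tip at z = 56.7 mm, bevel up to 62.8 mm. The cover's tab, pressed down, pushes it back and it springs over the tab: about 6 to 15 N on the cover's rear margin. Until then the cover rests on the nose, 8 mm too high
- cassette: Grey filter cassette with dark honeycomb, 96 (x) x 60 (y) x 12 mm, lying flat, about 120 g. Origin: centre of its underside. Through holes 10.5 mm across at (36, 18) and (-36, -18) mm, so a half turn makes no difference. On top a pull rib to grip: 10 mm thick in x, 36 mm long in y, centred, its top 26 mm above the underside
- cover: White slatted cover, about 100 g, lying right way up. Main plate 112 (x) x 82 (y) x 8 mm; origin: centre of its underside. A lip at its -x end and a tab at its +x end are level with the underside. On top a finger bar to grip: 10 mm thick in x, 42 mm long in y, centred, its top 22 mm above the underside. The rear margin from x = 30 to 56 mm is solid, to press on
- lip (a point): Middle of the front edge of the cover's lip, which is 56 mm wide, 4 mm thick and sticks out 10 mm: (-66, 0, 2) mm in the cover's frame; axes as the cover's
- tab (a point): Middle of the end of the cover's catch tab, which is 28 mm wide, 4 mm thick and sticks out 8 mm: (64, 0, 2) mm in the cover's frame; axes as the cover's
- grinder: Bystander: small grinder, black top on a white foot, 66 mm across, 125 mm tall; origin at the centre of its underside
- black_tin: Bystander: square black tin, 68 x 68 x 124 mm; origin at the centre of its underside
- cup: Bystander: small china cup, 54 mm across, 69 mm over its handle, 34 mm tall; origin at the centre of its underside. A dresser with shelves hangs to the right of and behind it, and a 210 mm kettle stands behind the air cleaner: from its start the arm should draw back towards the base before it swings left and reaches out

How it is judged:
By the outcome, as a careful person would: the job done as asked, in the order asked, and still so for the second after the job is handed in, with the robot touching nothing.
It also fails if it takes over 58 s, if anything falls off the work surface, if the arm or the gripper's body presses on something with over 40 N, if the wrist force passes 120 N, or if a joint passes its speed limit or range.

## Robot

A 7-joint arm with a two-finger parallel gripper is mounted at the origin on a cart in front of the work surface, level with it; the furniture and walls round the work are solid. World frame = base frame: x ahead of the robot, y to its left, z up, the work surface at z = 0. Lengths are in mm, angles in rad, forces in N, time in s.
With the tool pointing down it reaches from about 350 to 900 mm from the base axis. Payload 8.1 kg.
Tool frame: the origin (TCP) lies midway between the tips of the shut fingers; the grasp point (between the pads) lies grip_point_offset behind it (grip_point_offset is the distance from the TCP to the grasp point, in mm); z points along the fingers, y is the line along which they close (so a half turn about z gives the same grasp; the last joint's range is limited). The gripper opens to 92 mm and grips with 3 to 60 N. Pads are 19 mm wide; open, the fingers measure 130 mm over their backs; the gripper's body (75 mm by 190 mm) begins 47 mm behind the grasp point.
Start: joints at [1.215, 0.434, 0.025, 1.573, -0.012, 1.134, -0.075], TCP at [156.298, -605.156, 193.642] pointing down, gripper open.
Joint ranges: [-2.62, 2.62], [-0.44, 2.09], [-1.27, 1.32], [0.08, 2.57], [-1.32, 4.46], [0.12, 2], [-2.74, 2.74]. Speed limits (rad/s): [2.22, 2.22, 3.01, 3.01, 3.14, 3.14, 3.14].

## Interface

Orientations are given as a unit quaternion [w, x, y, z].
In Python, from rig import get_state, capture, sign_off, grip_point_offset gives the robot as it stands.
- The arm moves only by the tool creep_tool, called after "Call:" by a JSON object that holds its "method" and its "body". Schema: {"type":"object","properties":{"ticks":{"type":"object","properties":{"offsets":{"type":"array","items":{"type":"array","items":{"type":"number"},"minItems":7,"maxItems":7},"minItems":1,"maxItems":12}},"additionalProperties":false,"required":["offsets"]},"grip_force":{"type":"number"},"only":{"type":"string"},"quiet":{"type":"boolean"},"lines":{"type":"string"}},"required":["ticks"],"additionalProperties":false}. ticks is an object whose key "offsets" holds a list of rows, 1 to 12 of them, each of 7 numbers: the finger opening in mm, then dx, dy, dz in mm, then a rotation vector rx, ry, rz in rad; each row shifts and turns the commanded pose from where the row before left it, along the tool's axes as they then stand; what a row does not reach is not made up. A row lasts 1/8 s, in which the tool goes at most 62.5 mm and 0.188 rad, less where a joint would pass 70% of its speed; a pose out of reach is approached as far as the arm can. The fingers move at their own pace and stop on an object; grip_force is the grip in N (left out, the last holds). Time passes only in rows, so rows that do not move let the fingers close. The tool returns the time, the measured TCP pose, the force, the opening and the grip force at its end. only (a regular expression) keeps the lines of the reply that match it, lines (a string "A,B") keeps lines A to B, and quiet returns only ok. Input that does not fit is refused with a message, and nothing moves.
- get_state(): the state, without advancing time (a new reading comes with each control period).
- capture(name): name is "scene" or "side" or "wrist"; returns a dict with "pixels" (384x512x3 uint8, red, green, blue), "depth" (384x512 float32, mm along the optical axis (not along the pixel's ray), 0 where there is no reading), "camera_matrix" (3x3 intrinsics, pixels), "distortion" ([k1, k2, p1, p2, k3] as OpenCV has them; the pictures are not rectified), "rvec" (rotation vector, rad) and "tvec" (3), from world to camera coordinates, as OpenCV has them. Camera axes: x right, y down, z forward; pixel columns grow to the right and rows downward; lengths in mm; the calibration is good to about 2 mm. A picture is of the moment at which its call begins.
- sign_off(): hands the job in; it is judged then, once.
The state is a dict: "clock": time; "q": joint angles; "qd": joint speeds; "joint_efforts": joint torques, N m; "tool_pos": TCP position; "orientation": TCP orientation; "contact_force": force on the tool from outside, world axes, zero at the start; "torque": the same for the moment, N m; "finger_gap": finger opening in mm; "grip_force": force on a finger pad.
Only numpy, scipy, OpenCV 4.12 (cv2) and the standard library are available. Lean on these libraries where they do the work, as an engineer would, in place of code of your own. Each camera call takes 0.05 s, during which the arm holds its last target. There are 200 camera calls.

## Working session

There is one attempt and no reset: what is moved stays moved. The work goes in short steps, Python scripts to look and compute and a tool call to move; the robot and the scene stay as the last step left them, time stands still between calls to the robot, and variables do not carry over. Pictures are saved under pics/ and viewed, at most 10 in all, crops included, and the job is handed in when it is done.

```bash
ls; mkdir -p pics; cat > h.py <<'E'
import numpy as np,cv2,pickle
from rig import get_state,capture,grip_point_offset
from scipy.spatial.transform import Rotation as R
def cam(n,save=None):
    c=capture(n); c={k:(np.array(v) if not isinstance(v,str) else v) for k,v in c.items()}
    if save: cv2.imwrite('pics/'+save,c['pixels'][:,:,::-1]); 
    return c
def pts(c,uv,):
    uv=np.array(uv,float).reshape(-1,1,2)
    n=cv2.undistortPoints(uv,c['camera_matrix'],c['distortion']).reshape(-1,2)
    return np.c_[n,np.ones(len(n))]
def plane(c,uv,z):
    r=pts(c,uv);Rm=cv2.Rodrigues(c['rvec'])[0];o=-Rm.T@c['tvec'].ravel();d=r@Rm
    return o+d*((z-o[2])/d[:,2])[:,None]
def cloud(c):
    v,u=np.mgrid[0:384,0:512]; r=pts(c,np.c_[u.ravel(),v.ravel()])
    d=c['depth'].ravel().astype(float);Rm=cv2.Rodrigues(c['rvec'])[0]
    P=(r*d[:,None]-c['tvec'].ravel())@Rm; P[d<=0]=np.nan
    return P.reshape(384,512,3)
def Rt(s): q=s['orientation'];return R.from_quat([q[1],q[2],q[3],q[0]])
E
python3 - <<'E'
from h import *
a=cam('scene');b=cam('side')
pickle.dump((a,b),open('c0.pkl','wb'))
cv2.imwrite('pics/0.png',cv2.resize(np.hstack([a['pixels'],b['pixels']])[:,:,::-1],(800,300)))
cv2.imwrite('pics/a.png',cv2.resize(a['pixels'][:,:,::-1],(800,600)))
cv2.imwrite('pics/b.png',cv2.resize(b['pixels'][:,:,::-1],(800,600)))
s=get_state();print(s,grip_point_offset)
print(Rt(s).as_matrix().round(3))
for c in(a,b): print(cv2.Rodrigues(c['rvec'])[0].T@-c['tvec'].ravel(),(c['depth']>0).mean())
E
```

```text
pics
{'clock': 0.1, 'q': array([ 1.21543177,  0.43515901,  0.02501841,  1.57402185, -0.01157535,
        1.13401948, -0.07509739]), 'qd': array([ 9.62799866e-04, -2.56676350e-03, -7.67812380e-04, -3.68866857e-03,
       -2.75210416e-05,  2.18569863e-04, -5.15075694e-04]), 'joint_efforts': array([ 3.85473380e-03, -6.69132471e+01,  9.88401622e-01, -3.15153122e+01,
       -6.04896247e-02,  3.72901373e-02,  7.21478318e-05]), 'tool_pos': array([ 156.07874713, -604.65836654,  192.91439241]), 'orientation': array([-7.09789073e-04,  9.92030242e-01,  1.25997873e-01, -1.77742729e-04]), 'contact_force': array([ 0.12678633, -0.23835152, -0.19444498]), 'torque': array([ 0.02416492, -0.04467599,  0.01652817]), 'grip_force': 0.0, 'finger_gap': 91.77151321398755} 18.8
[[ 0.968  0.25  -0.001]
 [ 0.25  -0.968  0.001]
 [-0.    -0.001 -1.   ]]
[-419.99758088  -68.91095027 1193.59208718] 0.9958445231119791
[-250.42135971 -870.21351314  564.52390137] 0.9961293538411459
```

View pics/a.png

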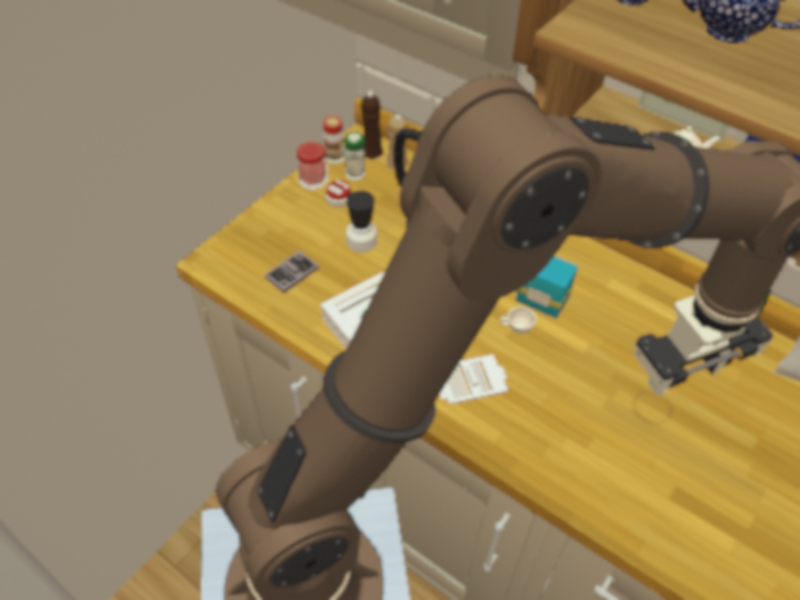

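View pics/b.png

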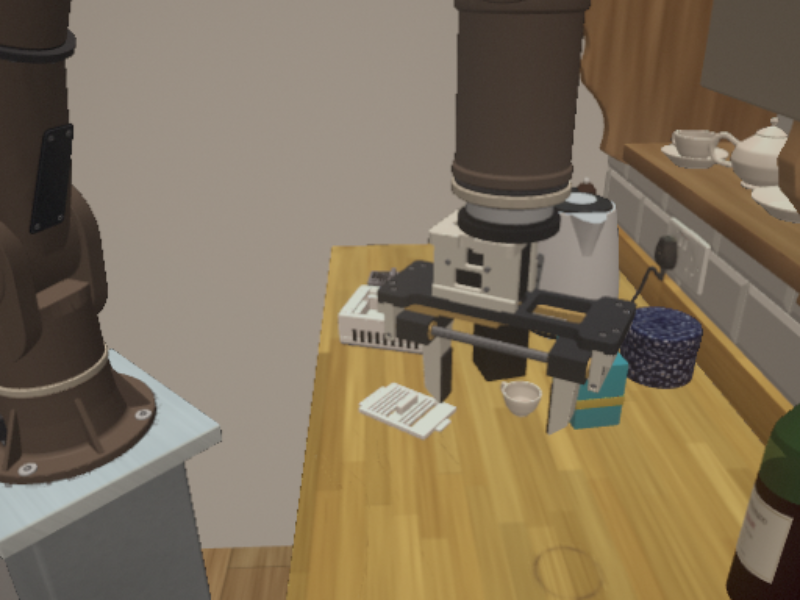

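The scene view shows the cassette at (290,270), the air cleaner at (355,305) half hidden by the arm, the cover at (475,380) and the cup at (520,320). The side view shows the cover at (407,408), with its tab pointing right and away at (440,425).

```bash
python3 - <<'E'
from h import *
a,b=pickle.load(open('c0.pkl','rb'))
P=cloud(a);Q=cloud(b)
k=512/800
for n,u,v in [('cass',290,270),('ac',350,300),('cover',475,380),('cup',520,320),('grinder',361,235),('box',548,285),('edge',440,440),('edgeL',180,265),('kettle',402,190),('edgeR',700,520)]:
    print(n,P[int(v*k),int(u*k)].round())
for n,u,v in [('ac',380,310),('cover',407,408),('tab',442,425),('tin',500,365),('cup',520,395),('kettle',580,250),('edge',305,450)]:
    print(n,Q[int(v*k),int(u*k)].round())
# white segments near cover in scene
for c,P,nm in((a,P,'a'),(b,Q,'b')):
    hsv=cv2.cvtColor(c['pixels'],cv2.COLOR_RGB2HSV)
    m=((hsv[...,1]<70)&(hsv[...,2]>90)&(P[...,2]>-3)&(P[...,2]<75)&(P[...,0]>300)).astype(np.uint8)
    n,l,st,ce=cv2.connectedComponentsWithStats(m)
    for i in range(1,n):
        if st[i,4]>60:
            X=P[l==i]; r=cv2.minAreaRect(X[:,:2].astype(np.float32)); print(nm,st[i,:4],np.nanmin(X,0).round(),np.nanmax(X,0).round(),np.round(r[0]),np.round(r[1]),r[2])
E
```

```text
cass [649. -12.  17.]
ac [ 524. -126.   49.]
cover [ 326. -334.   26.]
cup [ 466. -453.    9.]
grinder [ 700. -167.   46.]
box [ 483. -501.   85.]
edge [ 227. -251.    3.]
edgeL [708. 217.   1.]
kettle [  70. -149.  742.]
edgeR [  21. -654.    1.]
ac [ 100. -524.  317.]
cover [ 336. -338.   12.]
tab [ 344. -393.    5.]
tin [ 494. -384.   30.]
cup [nan nan nan]
kettle [ 683. -397.  160.]
edge [ 189. -293.    1.]
a [214  64  12  19] [1082. -192.    3.] [1134. -146.   75.] [1106. -171.] [10. 69.] 46.95188522338867
a [  0  79 219 182] [ 397. -154.   -3.] [1055.  535.   75.] [712. 196.] [ 74. 925.] 43.434051513671875
a [208  94  26  21] [ 915. -201.   -2.] [1008. -112.   75.] [ 962. -159.] [89. 92.] 85.42330932617188
a [192 111  18  10] [ 901. -112.   -3.] [932. -50.  28.] [916. -80.] [62. 29.] 86.91651916503906
a [222 143  19  18] [ 687. -200.   -1.] [ 781. -138.   72.] [ 727. -159.] [93. 59.] 40.594024658203125
a [171 162  32  24] [599. -67.   3.] [699.  34.  31.] [648. -17.] [64. 95.] 35.49924850463867
a [206 174  40  48] [ 422. -201.   -2.] [632. -70.  66.] [ 546. -123.] [104. 226.] 61.91904067993164
a [335 183  18  14] [ 473. -511.   21.] [ 510. -466.   69.] [ 492. -488.] [57. 10.] 51.731204986572266
a [321 198  21  14] [ 421. -474.   -2.] [ 477. -413.   40.] [ 452. -447.] [59. 56.] 26.352033615112305
a [282 227  43  31] [ 300. -398.   -3.] [ 397. -269.   26.] [ 347. -332.] [ 91. 132.] 5.080167293548584
b [ 62 135 228  27] [341.  33.  -3.] [901. 593.  75.] [622. 313.] [ 23. 789.] 44.93959426879883
b [217 174  54  53] [ 406. -250.   -0.] [641.  31.  63.] [507. -80.] [328. 121.] 58.2193717956543
b [230 245  62  36] [ 300. -399.   -1.] [ 389. -263.   25.] [ 342. -331.] [ 84. 135.] 5.283454418182373
b [321 244  26  22] [ 421. -478.   -0.] [ 521. -413.   38.] [ 466. -440.] [102.  55.] 27.537565231323242
b [472 344  25  30] [ 302. -819.   55.] [ 323. -781.   75.] [ 310. -799.] [43.  9.] 65.41707611083984
```

Call:
{"method": "creep_tool", "body": {"ticks": {"offsets": [[92, 31, -27, -14, 0, 0, 0], [92, 31, -27, -14, 0, 0, 0], [92, 31, -27, -14, 0, 0, 0], [92, 31, -27, -14, 0, 0, 0], [92, 31, -27, -14, 0, 0, 0], [92, 31, -27, -14, 0, 0, 0], [92, 31, -27, -14, 0, 0, 0], [92, 31, -27, -14, 0, 0, 0], [92, 0, 0, 0, 0, 0, 0]]}}}

```text
clock: 1.23
tool_pos: [344.9, -331.3, 306.6]
orientation: [0.0, 0.992, 0.129, 0.001]
contact_force: [-0.2, -0.2, 0.1]
finger_gap: 92.1
grip_force: 0.0
```

```bash
python3 - <<'E'
from h import *
w=cam('wrist');a=cam('scene');b=cam('side');pickle.dump((w,a,b),open('c1.pkl','wb'))
cv2.imwrite('pics/1.png',np.vstack([cv2.resize(np.hstack([w['pixels'],a['pixels']]),(800,300)),cv2.resize(np.hstack([b['pixels'],b['pixels'][100:292,160:416].repeat(2,0).repeat(2,1)]),(800,300))])[:,:,::-1])
E
```

```text
(no output)
```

View pics/1.png

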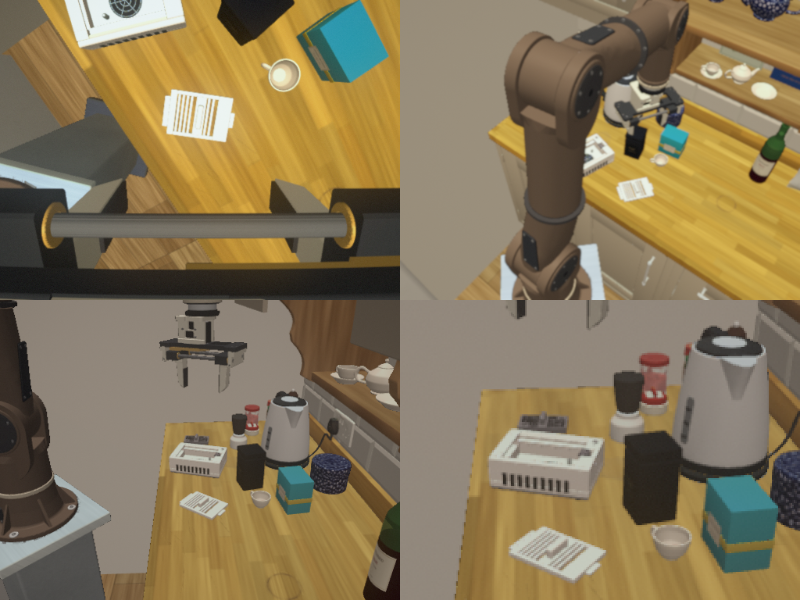

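The wrist view (top left) shows the cover at (200,115) with its wide lip on the left at (165,115) and its narrow tab on the right at (233,118). The bay is at (125,15) and the tin at (255,15). The side zoom shows the open bay with the cassette and grinder behind it.

```bash
python3 - <<'E'
from h import *
w,a,b=pickle.load(open('c1.pkl','rb'))
def rect(X,n): 
    r=cv2.minAreaRect(X[:,:2].astype(np.float32)); print(n,len(X),np.round(r[0],1),np.round(r[1],1),round(r[2],1))
for c,nm in((w,'w'),(b,'b'),(a,'a')):
    P=cloud(c);hsv=cv2.cvtColor(c['pixels'],cv2.COLOR_RGB2HSV)
    for n,ctr,rad,z0,z1 in[('cover',(344,-331),75,4,12),('bar',(344,-331),60,18,26),('ac',(530,-130),120,55,64),('floor',(530,-130),60,15,26),('cass',(648,-17),70,8,17),('rib',(648,-17),50,22,30),('tin',(520,-340),90,115,130),('grinder',(700,-167),60,110,130),('cup',(455,-445),45,25,38)]:
        m=(P[...,2]>z0)&(P[...,2]<z1)&(np.hypot(P[...,0]-ctr[0],P[...,1]-ctr[1])<rad)
        if n in('cover','bar','ac','cass','rib'): m&=hsv[...,1]<70
        if m.sum()>15:
            k,l,st,_=cv2.connectedComponentsWithStats(m.astype(np.uint8));i=1+np.argmax(st[1:,4]);rect(P[l==i],nm+' '+n)
E
```

```text
w cover 3507 [ 341.4 -331.3] [ 81.6 129.5] 6.4
w bar 214 [ 341.2 -332.4] [42.2  9.8] 6.6
w ac 2164 [ 443.4 -166.5] [ 63.2 145.3] 2.7
w floor 666 [ 481.4 -146. ] [17.  74.6] 13.8
w tin 2566 [ 499.3 -368. ] [46.9 91.1] 14.8
w cup 471 [ 451.  -449.5] [58.7 53.1] 38.5
b cover 1100 [ 342.1 -333.3] [ 85.  129.9] 6.5
b bar 69 [ 341.7 -334.4] [41.7 10.3] 6.8
b ac 649 [ 497.3 -172.3] [123.9 170.6] 26.0
b floor 176 [ 523.4 -142.2] [ 27.6 102.3] 26.5
b cass 248 [648.2 -19.4] [62.4 94.3] 39.7
b rib 16 [649.9 -20.2] [33.6  9.2] 43.1
b tin 494 [ 520.2 -363.9] [69.7 66.5] 58.2
b grinder 204 [ 720.1 -172. ] [60.4 56.1] 49.6
b cup 216 [ 448.1 -450.7] [55.9 51.7] 34.4
a cover 687 [ 343.3 -328.8] [ 86.6 130.1] 5.7
a bar 39 [ 344.  -329.8] [40.6 10.7] 3.8
a ac 212 [ 543.2 -224.6] [99.7 56.9] 45.4
a floor 112 [ 517.9 -175.4] [21.5 82.2] 82.7
a tin 322 [ 523.2 -361.9] [64.9 73.6] 56.6
a cup 102 [ 451.6 -447.5] [58.2 54.1] 40.0
```

Call:
{"method": "creep_tool", "body": {"ticks": {"offsets": [[92, 21, -36, 0, 0, 0, -0.1], [92, 21, -36, 0, 0, 0, -0.1], [92, 21, -36, 0, 0, 0, -0.1], [92, 21, -36, 0, 0, 0, -0.1], [92, 21, -36, 0, 0, 0, 0], [60, 0, 0, 0, 0, 0, 0]]}}}

```text
clock: 2.12
tool_pos: [357.3, -126.8, 305.5]
orientation: [-0.0, 0.947, 0.322, -0.0]
contact_force: [-0.1, -0.5, 0.3]
finger_gap: 85.7
grip_force: 0.0
```

```bash
cat > m.py <<'E'
from h import *
def rect(X): 
    r=cv2.minAreaRect(X[:,:2].astype(np.float32)); return len(X),np.round(r[0],1),np.round(r[1],1),round(r[2],1),X[:,2].mean().round(1)
def meas(c,n,ctr,rad,z0,z1,sat=70):
    P=cloud(c);hsv=cv2.cvtColor(c['pixels'],cv2.COLOR_RGB2HSV)
    m=(P[...,2]>z0)&(P[...,2]<z1)&(np.hypot(P[...,0]-ctr[0],P[...,1]-ctr[1])<rad)&(hsv[...,1]<sat)
    if m.sum()<15: print(n,'none');return
    k,l,st,_=cv2.connectedComponentsWithStats(m.astype(np.uint8));i=1+np.argmax(st[1:,4]);uv=np.argwhere(l==i)
    print(n,*rect(P[l==i]),'uv',uv.min(0)[::-1],uv.max(0)[::-1]); return P[l==i]
E
python3 - <<'E'
from m import *
w=cam('wrist','2.png');b=cam('side');pickle.dump((w,b),open('c2.pkl','wb'))
for c in(w,b):
  meas(c,'ac',(497,-172),115,55,64);meas(c,'cass',(648,-20),70,8,17);meas(c,'rib',(648,-20),50,21,30)
  meas(c,'ledge',(497,-172),75,39,46)
  meas(c,'floor',(497,-172),75,16,25); meas(c,'grinder',(720,-172),50,110,130,256)
E
```

```text
ac 6365 [ 497.1 -171.4] [119.7 169.3] 27.0 59.8 uv [277  19] [433 144]
cass none
rib none
ledge 107 [ 523.9 -223.3] [68.8  3.6] 28.6 42.4 uv [386  65] [402 120]
floor 5055 [ 498.5 -170.5] [ 73.2 119.4] 27.1 20.5 uv [297  46] [396 119]
grinder none
ac 781 [ 497.  -173.6] [125.1 170.1] 26.8 60.0 uv [217 182] [290 210]
cass 249 [646.3 -20.5] [61.8 94.6] 40.1 13.0 uv [235 174] [266 183]
rib 18 [645.9 -22.5] [30.4  8.4] 35.7 25.9 uv [250 171] [253 177]
ledge 91 [ 443.6 -196.4] [ 7.2 95.5] 26.9 42.4 uv [229 207] [265 214]
floor 153 [ 521.5 -137.9] [29.1 90.4] 26.6 21.7 uv [234 197] [267 204]
grinder 209 [ 720.8 -172.9] [61.6 55.2] 37.6 122.3 uv [297 145] [316 156]
```

View pics/2.png

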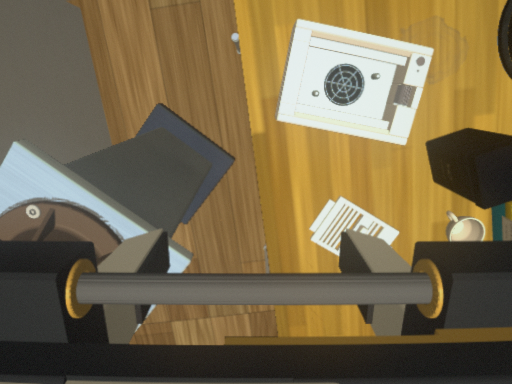

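The wrist view shows the bay with pins at (375,76) and (315,93) and the catch at (403,93) on the right. The slot end is therefore on the left, nearest the front edge, and the x axis is at about -63°.

Call:
{"method": "creep_tool", "body": {"ticks": {"offsets": [[40, 39, 18, 0, 0, 0, 0], [40, 39, 18, 10, 0, 0, 0], [40, 39, 18, 25, 0, 0, 0], [40, 39, 19, 30, 0, 0, 0], [40, 39, 19, 35, 0, 0, -0.04], [40, 0, 0, 0, 0, 0, 0]]}}}

```text
clock: 2.98
tool_pos: [569.0, -84.1, 200.8]
orientation: [-0.002, 0.941, 0.339, -0.003]
contact_force: [-0.7, 0.0, 0.8]
finger_gap: 39.7
grip_force: 0.0
```

```bash
python3 - <<'E'
from m import *
w,b=pickle.load(open('c2.pkl','rb'));print(plane(w,[(375,76),(315,93),(343,84)],37).round(1), plane(w,[(403,93)],58).round(1))
w=cam('wrist','3.png');s=get_state();pickle.dump(w,open('c3.pkl','wb'))
meas(w,'cass',(648,-20),70,8,17,110);meas(w,'rib',(648,-20),50,22,30,110)
M=Rt(s).as_matrix();print(M.round(3).tolist(),s['tool_pos'],M.T@(np.array([647.5,-20.5,14])-s['tool_pos']))
E
```

```text
[[ 525.4 -190.6   37. ]
 [ 462.3 -143.6   37. ]
 [ 492.8 -164.7   37. ]] [[ 527.2 -226.6   58. ]]
cass 5131 [650.5 -17. ] [60.3 96. ] 37.9 12.5 uv [210  28] [304  91]
rib 372 [649.9 -17.1] [35.1  9.9] 39.4 26.1 uv [251  41] [261  78]
[[0.771, 0.637, -0.005], [0.637, -0.771, 0.001], [-0.003, -0.004, -1.0]] [568.41924323 -84.50447935 202.86675515] [102.32140431   1.73710995 188.54257699]
```

View pics/3.png

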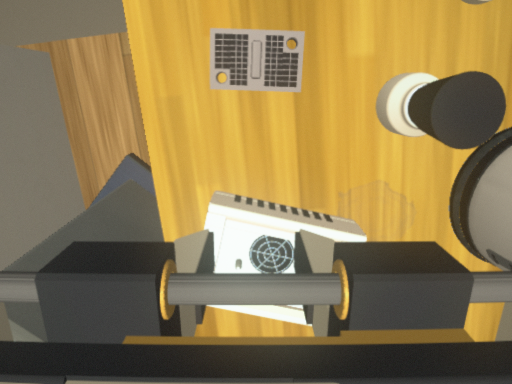

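The cassette is at (257,60). Its holes at (292,44) and (222,77) follow the same diagonal as the pins, so no half turn is needed.

Call:
{"method": "creep_tool", "body": {"ticks": {"offsets": [[40, 35, 0, 0, 0, 0, 0.02], [40, 35, 0, 20, 0, 0, 0], [40, 36, 0, 35, 0, 0, 0], [40, 0, 0, 45, 0, 0, 0], [40, 0, 0, 45, 0, 0, 0], [40, 0, 0, 30, 0, 0, 0], [40, 0, 0, 12, 0, 0, 0], [40, 0, 0, 0, 0, 0, 0]]}}}

```text
clock: 4.03
tool_pos: [651.3, -17.6, 19.2]
orientation: [0.0, 0.944, 0.329, -0.0]
contact_force: [1.3, 0.7, 0.1]
finger_gap: 40.0
grip_force: 0.0
```

```bash
python3 - <<'E'
from m import *
s=get_state();M=Rt(s).as_matrix();print(s['tool_pos'],s['contact_force'],M.T@(np.array([650.2,-17,14])-s['tool_pos']))
E
```

```text
[651.27201779 -17.55391679  19.20516552] [1.27556989 0.67191364 0.11310856] [-0.49343116 -1.1038679   5.20459368]
```

Call:
{"method": "creep_tool", "body": {"ticks": {"offsets": [[40, 0, -1, 5, 0, 0, 0], [0, 0, 0, 0, 0, 0, 0], [0, 0, 0, 0, 0, 0, 0], [0, 0, 0, 0, 0, 0, 0], [0, 0, 0, 0, 0, 0, 0]]}, "grip_force": 30}}

```text
clock: 4.65
tool_pos: [650.7, -15.6, 13.8]
orientation: [0.0, 0.944, 0.33, 0.0]
contact_force: [0.1, -0.8, 0.6]
finger_gap: 4.5
grip_force: 0.0
```

Call:
{"method": "creep_tool", "body": {"ticks": {"offsets": [[0, 0, 0, -20, 0, 0, 0], [0, 0, 0, -45, 0, 0, 0], [0, 0, 0, -45, 0, 0, 0], [0, 0, 0, 0, 0, 0, 0]]}}}

```text
clock: 5.15
tool_pos: [653.7, -14.9, 129.4]
orientation: [0.001, 0.944, 0.33, 0.004]
contact_force: [0.7, -0.1, -0.7]
finger_gap: 0.3
grip_force: 0.0
```

```bash
python3 - <<'E'
from m import *
s=get_state();M=Rt(s).as_matrix();w=cam('side')
meas(w,'cass',(650,-17),90,60,160,110);pickle.dump(w,open('c4.pkl','wb'))
t=np.array([495.,-168,100]);print(s['tool_pos'],M.round(3).tolist(),M.T@(t-s['tool_pos']),np.degrees(np.arctan2(M[1,1],M[0,1])))
E
```

```text
cass none
[653.65792896 -14.9123486  129.38604382] [[0.782, 0.623, 0.009], [0.623, -0.782, 0.001], [0.007, 0.005, -1.0]] [-219.68280159   20.73819305   27.94818488] -51.45881925191407
```

```bash
python3 - <<'E'
from m import *
w=cam('wrist');b=cam('side');pickle.dump((w,b),open('c5.pkl','wb'))
cv2.imwrite('pics/5.png',np.hstack([cv2.resize(w['pixels'],(400,300)),cv2.resize(b['pixels'][120:220,200:333],(400,300))])[:,:,::-1])
for c in(w,b): meas(c,'cass',(650,-20),80,8,17,110);meas(c,'rib',(648,-20),60,22,30,110)
E
```

```text
cass 6077 [650.  -16.8] [60.2 95.9] 37.8 12.6 uv [202 147] [308 211]
rib 454 [650.1 -16.7] [35.3  9.7] 38.3 26.2 uv [249 164] [260 203]
cass 279 [651.3 -18.5] [69.2 96.3] 37.8 13.0 uv [235 173] [267 183]
rib 19 [651.4 -18.4] [34.7  8.8] 34.4 26.5 uv [250 171] [253 176]
```

View pics/5.png

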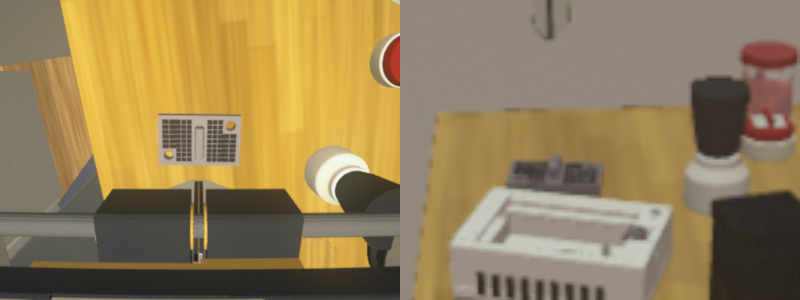

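The cassette has not moved, at (200,140) in the wrist half of the picture, and the fingers are shut and empty. I'll check whether the fingertips really are at the reported TCP.

```bash
python3 - <<'E'
from m import *
w,b=pickle.load(open('c5.pkl','rb'));s=get_state();M=Rt(s).as_matrix();T=s['tool_pos'];print(T)
for n,c in(('w',w),('b',b)):
    X=np.array([T,T-M[:,2]*18.8,T+[0,0,-115]])
    print(n,cv2.projectPoints(X,c['rvec'],c['tvec'],c['camera_matrix'],c['distortion'])[0].reshape(-1,2).round(1).tolist())
    P=cloud(c);m=(np.hypot(P[...,0]-T[0],P[...,1]-T[1])<60)&(P[...,2]>60)&(P[...,2]<190)
    X=P[m];uv=np.argwhere(m);o=np.argsort(X[:,2])[:8]
    print(len(X),X[o].round(1).tolist(),uv[o][:,::-1].tolist())
print(cv2.Rodrigues(w['rvec'])[0].T@-w['tvec'].ravel())
E
```

```text
[650.24024797 -15.73398327 123.80341455]
w [[254.0, 224.4], [254.0, 236.9], [253.7, 178.5]]
921 [[656.8, -5.4, 159.6], [661.5, -11.1, 159.6], [658.5, -9.8, 159.8], [657.5, -8.6, 159.9], [658.2, -9.3, 160.0], [656.9, -8.5, 160.0], [659.5, -10.8, 160.1], [661.2, -11.3, 160.2]] [[246, 229], [261, 229], [255, 232], [252, 232], [254, 232], [251, 233], [258, 232], [261, 230]]
b [[250.0, 143.0], [249.9, 137.0], [250.6, 178.1]]
102 [[643.4, -18.8, 160.6], [646.2, -24.2, 161.0], [639.8, -18.2, 161.3], [643.2, -23.0, 161.5], [642.2, -15.9, 163.3], [647.2, -23.4, 163.7], [644.4, -21.9, 164.0], [647.3, -27.3, 164.5]] [[249, 132], [251, 132], [248, 132], [250, 132], [248, 131], [251, 131], [250, 131], [252, 131]]
[709.87936038  32.29151034 318.57132575]
```

```bash
python3 - <<'E'
from m import *
a,b=pickle.load(open('c0.pkl','rb'));w1,a1,b1=pickle.load(open('c1.pkl','rb'));w5,b5=pickle.load(open('c5.pkl','rb'))
for c,T in((b,[156.1,-604.7,192.9]),(a,[156.1,-604.7,192.9]),(b1,[344,-331,306])):
    P=cloud(c);T=np.array(T);m=(np.hypot(P[...,0]-T[0],P[...,1]-T[1])<85)&(P[...,2]>T[2]-80)&(P[...,2]<T[2]+150)
    X=P[m];o=np.argsort(X[:,2])
    print(len(X),X[o][:30:5].round(0).tolist(),np.argwhere(m)[o][:30:10,::-1].tolist())
    print(cv2.projectPoints(T.reshape(1,3),c['rvec'],c['tvec'],c['camera_matrix'],c['distortion'])[0].ravel())
c=w5;print('fingers seen in wrist:')
P=cloud(c)
for v in range(215,300,6): print(v,[P[v,u].round(0).tolist() for u in(243,248,254,260)])
E
```

```text
6113 [[135.0, -560.0, 226.0], [135.0, -562.0, 227.0], [148.0, -559.0, 228.0], [136.0, -562.0, 229.0], [158.0, -655.0, 229.0], [157.0, -654.0, 229.0]] [[282, 257], [287, 252], [352, 276]]
[316.5454357  283.35528212]
1248 [[134.0, -558.0, 224.0], [161.0, -650.0, 229.0], [133.0, -558.0, 231.0], [179.0, -646.0, 234.0], [158.0, -657.0, 236.0], [162.0, -666.0, 237.0]] [[422, 253], [423, 252], [459, 237]]
[433.45368428 250.18381622]
2939 [[344.0, -384.0, 339.0], [345.0, -381.0, 340.0], [346.0, -385.0, 341.0], [338.0, -287.0, 342.0], [321.0, -292.0, 342.0], [321.0, -287.0, 344.0]] [[281, 118], [282, 117], [236, 110]]Traceback (most recent call last):
  File "<stdin>", line 7, in <module>
cv2.error: OpenCV(4.12.0) /io/opencv/modules/calib3d/src/calibration_base.cpp:1490: error: (-215:Assertion failed) npoints >= 0 && (depth == CV_32F || depth == CV_64F) in function 'projectPoints'
```

Every view shows the real fingertips 33–35 mm above the reported TCP. The fingers closed above the rib, so I'll check how far the gripper body sits from the tips as well.

```bash
python3 - <<'E'
from m import *
a,b=pickle.load(open('c0.pkl','rb'));P=cloud(b);T=np.array([156.1,-604.7,192.9])
for u,v in((437,340),(437,350),(437,365),(437,395),(415,340),(410,320),(405,300),(500,345),(480,300),(590,345),(610,320),(560,420)): print((u,v),P[int(v*.64),int(u*.64)].round(0).tolist())
w,b5=pickle.load(open('c5.pkl','rb'));P=cloud(w)
for v in (222,228,232,236,240,250,265,285): print(v,[P[v,u].round(0).tolist() for u in(243,248,254,260)])
E
```

```text
(437, 340) [130.0, -558.0, 289.0]
(437, 350) [133.0, -556.0, 277.0]
(437, 365) [132.0, -557.0, 264.0]
(437, 395) [134.0, -556.0, 233.0]
(415, 340) [106.0, -556.0, 299.0]
(410, 320) [106.0, -550.0, 315.0]
(405, 300) [105.0, -547.0, 331.0]
(500, 345) [130.0, -621.0, 309.0]
(480, 300) [130.0, -600.0, 339.0]
(590, 345) [139.0, -688.0, 330.0]
(610, 320) [174.0, -684.0, 335.0]
(560, 420) [159.0, -661.0, 244.0]
222 [[608.0, -36.0, -0.0], [611.0, -40.0, -1.0], [614.0, -45.0, -0.0], [618.0, -49.0, 1.0]]
228 [[603.0, -40.0, 0.0], [606.0, -44.0, 1.0], [610.0, -49.0, 0.0], [613.0, -53.0, 0.0]]
232 [[656.0, -4.0, 164.0], [658.0, -6.0, 164.0], [658.0, -9.0, 160.0], [661.0, -11.0, 164.0]]
236 [[656.0, -4.0, 169.0], [657.0, -6.0, 168.0], [658.0, -9.0, 165.0], [661.0, -11.0, 168.0]]
240 [[656.0, -4.0, 173.0], [657.0, -7.0, 172.0], [658.0, -9.0, 170.0], [661.0, -10.0, 174.0]]
250 [[678.0, 10.0, 238.0], [657.0, -7.0, 182.0], [659.0, -9.0, 182.0], [661.0, -10.0, 185.0]]
265 [[677.0, 9.0, 243.0], [657.0, -7.0, 195.0], [655.0, -12.0, 187.0], [678.0, 5.0, 240.0]]
285 [[674.0, 7.0, 246.0], [673.0, 5.0, 243.0], [674.0, 4.0, 243.0], [675.0, 2.0, 242.0]]
```

Call:
{"method": "creep_tool", "body": {"ticks": {"offsets": [[40, 0, 0, 0, 0, 0, 0], [40, 0, 0, 20, 0, 0, 0], [40, 0, 0, 25, 0, 0, 0], [40, 0, 0, 25, 0, 0, 0], [40, 0, 0, 25, 0, 0, 0], [40, 0, 0, 15, 0, 0, 0], [40, 0, 0, 10, 0, 0, 0], [40, 0, 0, 5, 0, 0, 0], [40, 0, 0, 5, 0, 0, 0], [40, 0, 0, 0, 0, 0, 0]]}}}

```text
clock: 6.55
tool_pos: [650.7, -15.6, -6.3]
orientation: [0.0, 0.944, 0.33, 0.0]
contact_force: [-0.2, -0.6, 0.7]
finger_gap: 40.1
grip_force: 0.0
```

The body shows the same offset, so the reported TCP lies about 34 mm beyond the true tips everywhere. I'll correct for that.

Call:
{"method": "creep_tool", "body": {"ticks": {"offsets": [[40, 0, 0, 6, 0, 0, 0], [40, 0, 0, 6, 0, 0, 0], [0, 0, 0, 0, 0, 0, 0], [0, 0, 0, 0, 0, 0, 0], [0, 0, 0, 0, 0, 0, 0], [0, 0, 0, 0, 0, 0, 0], [0, 0, 0, 0, 0, 0, 0]]}, "grip_force": 30}}

```text
clock: 7.42
tool_pos: [650.8, -15.7, -18.2]
orientation: [0.0, 0.944, 0.33, 0.0]
contact_force: [-0.1, 0.2, 0.3]
finger_gap: 10.0
grip_force: 30.0
```

Call:
{"method": "creep_tool", "body": {"ticks": {"offsets": [[0, 0, 0, -20, 0, 0, 0], [0, 0, 0, -40, 0, 0, 0], [0, 0, 0, -45, 0, 0, 0], [0, -36, 3, 0, 0, 0, 0], [0, -36, 4, 0, 0, 0, 0], [0, -36, 4, 0, 0, 0, 0], [0, -36, 4, 0, 0, 0, 0], [0, -36, 4, 0, 0, 0, 0], [0, -36, 3, 0, 0, 0, 0], [0, 0, 0, 0, 0, 0, 0.1], [0, 0, 0, 0, 0, 0, 0.1], [0, 0, 0, 0, 0, 0, 0]]}}}

```text
clock: 8.93
tool_pos: [495.7, -167.3, 87.8]
orientation: [0.0, 0.972, 0.235, 0.0]
contact_force: [-0.1, 0.2, -0.7]
finger_gap: 9.6
grip_force: 30.0
```

```bash
python3 - <<'E'
from m import *
s=get_state();M=Rt(s).as_matrix();w=cam('wrist');b=cam('side');a=cam('scene');pickle.dump((w,b,a),open('c6.pkl','wb'))
T=s['tool_pos'];print(T,s['finger_gap'],np.degrees(np.arctan2(M[1,1],M[0,1])))
z=T[2]+18.2
for c in (w,b,a): meas(c,'cass',T[:2],70,z+6,z+20,110);
meas(w,'ac',(497,-172),115,55,64)
cv2.imwrite('pics/6.png',np.hstack([cv2.resize(w['pixels'],(400,300)),cv2.resize(b['pixels'][120:220,200:333],(400,300))])[:,:,::-1])
E
```

```text
[ 495.66439212 -167.3327814    87.76885576] 9.599228440282932 -62.87339383817894
cass 9115 [ 509.1 -159.6] [27.2 96.3] 27.3 118.4 uv [156 188] [352 241]
cass 405 [ 494.1 -168.9] [66.4 98.1] 30.3 118.3 uv [231 168] [272 182]
cass none
ac 12357 [ 513.1 -163.4] [ 84.3 168.9] 26.9 60.0 uv [130 117] [395 241]
```

View pics/6.png

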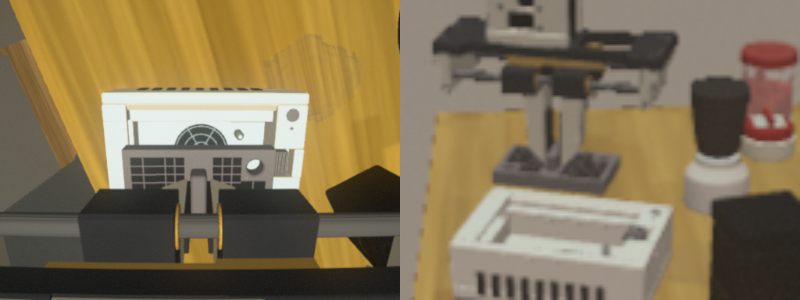

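The cassette is held level over the bay: hole at (255,165), far pin at (239,134) in the wrist half. I'll measure the pin and hole from the same camera.

```bash
python3 - <<'E'
from m import *
w,b,a=pickle.load(open('c6.pkl','rb'))
P=cloud(w)
for p0 in((528,-192.6),):
    m=(np.hypot(P[...,0]-p0[0],P[...,1]-p0[1])<14)&(P[...,2]>26)&(P[...,2]<41)
    X=P[m];print(len(X),X.mean(0).round(1),X[X[:,2]>34].mean(0).round(1),X.min(0).round(1),X.max(0).round(1),np.argwhere(m).mean(0)[::-1])
# pin by edges: local gray
g=cv2.cvtColor(w['pixels'],cv2.COLOR_RGB2GRAY)
print(g[160:184:2,292:322:2])
# hole: bright pixels inside cassette
m=((g>150)&(np.indices(g.shape)[0]>196)&(np.indices(g.shape)[0]<228)&(np.indices(g.shape)[1]>308)&(np.indices(g.shape)[1]<342)).astype(np.uint8)
n,l,st,ce=cv2.connectedComponentsWithStats(m);print(st[1:],ce[1:])
i=1+np.argmax(st[1:,4]);bb=st[i];print(plane(w,[ce[i]],118).round(1),plane(w,[ce[i]],112).round(1),plane(w,[ce[i]],106).round(1))
# same pins from c2 (both), cloud
w2=pickle.load(open('c2.pkl','rb'))[0];P=cloud(w2)
for p0 in((528,-192.6),(463.3,-144.8)):
    m=(np.hypot(P[...,0]-p0[0],P[...,1]-p0[1])<12)&(P[...,2]>27)&(P[...,2]<41)
    X=P[m];print(len(X),X.mean(0).round(1),X.max(0).round(1),X.min(0).round(1))
E
```

```text
101 [ 528.5 -191.7   33.4] [ 528.1 -192.1   35.8] [ 524.2 -196.6   26.3] [ 531.9 -189.    38.9] [305.18811881 172.5049505 ]
[[235 236 236 236 236 236 237 235 237 237 236 237 236 237 237]
 [237 236 236 237 237 237 235 236 236 236 237 237 237 236 236]
 [237 236 236 235 237 235 229 232 235 236 235 236 237 236 236]
 [236 236 236 236 223 152 134 143 217 236 236 236 235 236 237]
 [236 236 236 234 156 124 127 129 136 227 236 236 236 236 236]
 [236 236 236 232 126 126 135 139 135 159 231 236 236 236 236]
 [236 236 236 233 149 131 147 166 165 134 219 236 236 237 236]
 [236 236 235 235 195 130 152 228 233 168 218 236 237 236 237]
 [235 236 236 236 233 174 142 228 232 173 231 236 235 237 236]
 [234 235 236 236 236 231 171 157 167 224 235 236 235 236 236]
 [236 236 235 235 235 235 235 233 234 236 236 236 235 236 235]
 [235 236 236 236 235 236 235 237 236 234 234 236 236 237 236]]
[[316 204  16  13 161]] [[323.75776398 209.95652174]]
[[ 527.8 -188.8  118. ]] [[ 526.5 -190.9  112. ]] [[ 525.3 -193.   106. ]]
35 [ 526.7 -191.9   33.5] [ 531.7 -188.9   37.7] [ 523.8 -196.1   27.4]
29 [ 462.8 -144.1   33.8] [ 466.8 -140.9   38.3] [ 459.3 -148.9   27.1]
```

Call:
{"method": "creep_tool", "body": {"ticks": {"offsets": [[0, 0.5, 1.5, 5, 0, 0, 0], [0, 0, 0, 20, 0, 0, 0], [0, 0, 0, 20, 0, 0, 0], [0, 0, 0, 14, 0, 0, 0], [0, 0, 0, 4, 0, 0, 0], [0, 0, 0, 0, 0, 0, 0]]}}}

```text
clock: 9.82
tool_pos: [496.6, -168.4, 23.7]
orientation: [-0.0, 0.972, 0.234, -0.0]
contact_force: [0.0, -0.4, -1.6]
finger_gap: 9.8
grip_force: 30.0
```

Call:
{"method": "creep_tool", "body": {"ticks": {"offsets": [[0, 0, 0, 3, 0, 0, 0], [0, 0, 0, 3, 0, 0, 0], [0, 0, 0, 3, 0, 0, 0], [0, 0, 0, 0, 0, 0, 0]]}}}

```text
clock: 10.32
tool_pos: [496.3, -168.5, 14.4]
orientation: [-0.0, 0.972, 0.234, -0.0]
contact_force: [0.5, -0.2, -0.6]
finger_gap: 9.6
grip_force: 30.0
```

Call:
{"method": "creep_tool", "body": {"ticks": {"offsets": [[0, 0, 0, 3, 0, 0, 0], [0, 0, 0, 3, 0, 0, 0], [0, 0, 0, 0, 0, 0, 0]]}}}

```text
clock: 10.7
tool_pos: [496.4, -168.5, 8.4]
orientation: [-0.0, 0.972, 0.234, -0.0]
contact_force: [-0.3, -0.9, -0.7]
finger_gap: 9.4
grip_force: 30.0
```

Call:
{"method": "creep_tool", "body": {"ticks": {"offsets": [[0, 0, 0, 3, 0, 0, 0], [0, 0, 0, 3, 0, 0, 0], [0, 0, 0, 1.5, 0, 0, 0], [0, 0, 0, 0, 0, 0, 0]]}}}

```text
clock: 11.2
tool_pos: [496.4, -168.5, 1.7]
orientation: [0.0, 0.972, 0.234, -0.0]
contact_force: [-3.1, 0.4, 7.5]
finger_gap: 9.8
grip_force: 30.0
```

Call:
{"method": "creep_tool", "body": {"ticks": {"offsets": [[26, 0, 0, 0, 0, 0, 0], [26, 0, 0, 0, 0, 0, 0], [26, 0, 0, -20, 0, 0, 0], [40, 0, 0, -40, 0, 0, 0], [40, 0, 0, -50, 0, 0, 0], [40, 0, 0, -50, 0, 0, 0], [40, -20, 0, -20, 0, 0, 0], [40, 0, 0, 0, 0, 0, 0]]}}}

```text
clock: 12.2
tool_pos: [478.7, -178.7, 182.6]
orientation: [0.001, 0.972, 0.233, 0.001]
contact_force: [-0.3, -1.4, 0.0]
finger_gap: 40.3
grip_force: 0.0
```

```bash
python3 - <<'E'
from m import *
w=cam('wrist');b=cam('side');a=cam('scene');pickle.dump((w,b,a),open('c7.pkl','wb'));s=get_state();print(s['tool_pos'])
for c in(w,b):
  meas(c,'cass',(495.5,-168.5),65,27,38,110);meas(c,'rib',(495.5,-168.5),50,42,49,120);meas(c,'ac',(497,-172),115,55,64)
P=cloud(w);m=(np.hypot(P[...,0]-495.5,P[...,1]+168.5)<60);print(np.histogram(P[m][:,2],np.arange(14,62,3)))
E
```

```text
[ 478.48447027 -177.22665072  180.17999391]
cass 5293 [ 494.3 -168.1] [59.9 96.5] 27.3 32.6 uv [203 119] [301 179]
rib 398 [ 494.5 -168.1] [35.   9.7] 26.8 46.1 uv [247 134] [257 170]
ac 10752 [ 497.  -171.7] [119.4 169. ] 27.0 60.0 uv [162  87] [352 215]
cass 252 [ 518.9 -158.2] [53.5 95.3] 27.6 32.9 uv [237 193] [273 205]
rib 30 [ 496.  -170.4] [34.7  8.7] 28.4 46.4 uv [250 196] [256 202]
ac 793 [ 497.1 -173.4] [125.2 169.2] 26.7 59.9 uv [217 182] [290 210]
(array([   0,  456, 1404,   92,   31, 1062, 4176,   37,   10,    4,  407,
        742, 1581,  168,  637]), array([14, 17, 20, 23, 26, 29, 32, 35, 38, 41, 44, 47, 50, 53, 56, 59]))
```

The cassette is seated: top at z 32.6, rib at 46.1, centred on the seat. Next is the cover.

Call:
{"method": "creep_tool", "body": {"ticks": {"offsets": [[40, -38, 15, 0, 0, 0, 0], [40, -38, 15, 0, 0, 0, 0], [40, -38, 15, 0, 0, 0, 0], [40, -38, 15, 0, 0, 0, 0], [40, -38, 15, 0, 0, 0, 0], [40, 0, 0, 0, 0, 0, 0.18], [40, 0, 0, 20, 0, 0, 0.18], [40, 0, 0, 30, 0, 0, 0], [40, 0, 0, 0, 0, 0, 0]]}}}

```text
clock: 13.48
tool_pos: [342.4, -329.2, 128.6]
orientation: [-0.002, 0.998, 0.057, -0.002]
contact_force: [0.6, -0.5, -0.7]
finger_gap: 40.3
grip_force: 0.0
```

```bash
python3 - <<'E'
from m import *
w=cam('wrist');s=get_state();M=Rt(s).as_matrix();T=s['tool_pos']
X=meas(w,'cover',(342,-332),75,4,13);meas(w,'bar',(342,-332),60,18,26)
print(T,np.degrees(np.arctan2(M[1,1],M[0,1])),M.T@(np.array([341.3,-332,-22])-T))
E
```

```text
cover 8124 [ 342.  -331.6] [ 81.3 129.3] 6.4 8.0 uv [188 131] [327 216]
bar 495 [ 341.9 -332.8] [41.3  9.1] 6.5 22.1 uv [254 156] [264 201]
[ 343.26321919 -329.86943242  130.01807833] -83.47333620803839 [ -1.87301644   2.30887009 152.01661296]
```

Call:
{"method": "creep_tool", "body": {"ticks": {"offsets": [[40, -1, 2, 40, 0, 0, 0], [40, 0, 0, 45, 0, 0, 0], [40, 0, 0, 35, 0, 0, 0], [40, 0, 0, 20, 0, 0, 0], [40, 0, 0, 10, 0, 0, 0], [0, 0, 0, 0, 0, 0, 0], [0, 0, 0, 0, 0, 0, 0], [0, 0, 0, 0, 0, 0, 0], [0, 0, 0, 0, 0, 0, 0], [0, 0, 0, 0, 0, 0, 0]]}, "grip_force": 50}}

```text
clock: 14.78
tool_pos: [343.3, -333.4, -18.2]
orientation: [0.0, 0.998, 0.056, 0.0]
contact_force: [-2.0, 0.6, 6.3]
finger_gap: 9.5
grip_force: 50.0
```

Call:
{"method": "creep_tool", "body": {"ticks": {"offsets": [[0, 0, 0, -20, 0, 0, 0], [0, 0, 0, -45, 0, 0, 0], [0, 0, 0, -45, 0, 0, 0], [0, 0, 0, -30, 0, 0, 0], [0, 0, 0, 0, 0, 0, 0]]}}}

```text
clock: 15.4
tool_pos: [344.1, -334.0, 123.3]
orientation: [0.002, 0.998, 0.056, 0.002]
contact_force: [0.4, 0.3, -1.1]
finger_gap: 8.9
grip_force: 50.0
```

```bash
python3 - <<'E'
from m import *
b=cam('side');s=get_state();M=Rt(s).as_matrix();T=s['tool_pos'];w=cam('wrist')
for c in (w,b): meas(c,'cover',T[:2],85,T[2]+18,T[2]+32)
print(T,s['finger_gap'],s['contact_force'],M.round(3).tolist())
P=cloud(b);hsv=cv2.cvtColor(b['pixels'],cv2.COLOR_RGB2HSV);m=(hsv[...,1]<70)&(np.hypot(P[...,0]-T[0],P[...,1]-T[1])<75)&(P[...,2]>T[2]+10)&(P[...,2]<T[2]+32)
X=P[m];A=np.c_[X[:,:2]-T[:2],np.ones(len(X))];print(np.linalg.lstsq(A,X[:,2],rcond=None)[0],len(X))
t=np.array([494,-165.5,T[2]]);print(M.T@(t-T))
E
```

```text
cover 13824 [ 361.6 -329.4] [ 42.3 130.1] 6.5 147.6 uv [126 165] [375 241]
cover 1057 [ 342.2 -333.1] [ 85.5 130.8] 7.8 148.9 uv [228 191] [293 221]
[ 343.12403263 -333.30730132  121.74233869] 9.295862469172363 [-0.40418851  0.12908962 -1.10074172] [[0.994, 0.112, 0.001], [0.112, -0.994, -0.001], [0.001, 0.002, -1.0]]
[1.89980629e-02 1.28727387e-03 1.49113798e+02] 1057
[ 1.68759824e+02 -1.49809773e+02 -4.26368805e-02]
```

Call:
{"method": "creep_tool", "body": {"ticks": {"offsets": [[0, 34, -28, 0, 0, 0, 0], [0, 34, -28, 0, 0, 0, 0], [0, 34, -28, 0, 0, 0, 0], [0, 34, -28, 0, 0, 0, 0], [0, 34, -28, 0, 0, 0, 0], [0, 0, 0, 0, 0, 0, -0.18], [0, 0, 0, 0, 0, 0, -0.176], [0, 0, 0, 0, -0.08, 0, 0], [0, 0, 0, 0, -0.08, 0, 0], [0, 0, 0, 0, 0, 0, 0]]}}}

```text
clock: 16.75
tool_pos: [494.6, -172.9, 119.7]
orientation: [0.077, 0.969, 0.233, 0.017]
contact_force: [0.3, -0.4, 0.2]
finger_gap: 9.4
grip_force: 50.0
```

```bash
cat > k.py <<'E'
from m import *
O=np.array([497.1,-171.5,0]);th=np.radians(-63.1)
A=np.array([[np.cos(th),-np.sin(th),0],[np.sin(th),np.cos(th),0],[0,0,1]])
OFF=np.array([-0.9,-0.8,-19.5])
def kin(s):
    M=Rt(s).as_matrix();T=s['tool_pos']
    C=np.c_[M[:,1],M[:,0],-M[:,2]]   # cover axes x=tool y, y=tool x
    o=T+M@OFF
    for n,p in(('origin',(0,0,0)),('lipbot',(-66,0,0)),('plate',(-56,0,0)),('platetop',(-56,0,8)),('tabbot',(64,0,0))):
        print(n,(A.T@(o+C@np.array(p)-O)).round(1))
    print('tilt/yaw',(np.degrees(np.arcsin(C[2,0])).round(2),(np.degrees(np.arctan2(C[1,0],C[0,0]))+63.1).round(2),np.degrees(np.arcsin(C[2,1])).round(2)),'T',T.round(1),s['contact_force'].round(1))
    return M
E
python3 - <<'E'
from k import *
w=cam('wrist');b=cam('side');s=get_state();M=kin(s);pickle.dump((w,b),open('c8.pkl','wb'))
for ax in((1,0,0),(0,1,0),(0,0,1)): print(ax,(M.T@(A@np.array(ax,float))).round(3))
T=s['tool_pos'];
for c in(w,b): meas(c,'cover',T[:2],90,T[2]+8,T[2]+55)
meas(w,'ac',(497,-172),115,55,64)
E
```

```text
origin [ -1.8  -3.7 139.4]
lipbot [-67.   -3.7 129.1]
plate [-57.1  -3.7 130.6]
platetop [-58.3  -3.7 138.5]
tabbot [ 61.4  -3.7 149.5]
tilt/yaw (np.float64(9.03), np.float64(-0.01), np.float64(-0.08)) T [ 495.5 -174.6  120.3] [ 1.3 -1.6 -1.5]
(1, 0, 0) [0.    0.988 0.157]
(0, 1, 0) [ 1.    -0.    -0.001]
(0, 0, 1) [-0.001  0.157 -0.988]
cover 16374 [ 505.7 -161.6] [ 50.3 128.7] 27.1 146.9 uv [126 165] [375 272]
cover 695 [ 491.5 -171.5] [ 86.  128.4] 27.0 149.2 uv [225 153] [277 173]
ac 7499 [ 526.5 -156.7] [ 55.5 168.9] 27.3 59.8 uv [120 109] [353 190]
```

Call:
{"method": "creep_tool", "body": {"ticks": {"offsets": [[0, 1, 2, 10, 0, 0, 0], [0, 1, 1, 10, 0, 0, 0], [0, 1, -3, 17, 0, 0, 0], [0, 0.7, -3, 17, 0, 0, 0], [0, 0, -2.5, 15, 0, 0, 0], [0, 0, -1, 7, 0, 0, 0], [0, 0, 0, 0, 0, 0, 0]]}}}

```text
clock: 17.73
tool_pos: [501.6, -178.0, 44.5]
orientation: [0.078, 0.97, 0.232, 0.018]
contact_force: [0.1, 1.3, -1.3]
finger_gap: 9.4
grip_force: 50.0
```

```bash
python3 - <<'E'
from k import *
w=cam('wrist','9.png');b=cam('side');s=get_state();M=kin(s);T=s['tool_pos']
meas(w,'cover',T[:2],90,T[2]+8,T[2]+55);meas(w,'ac',(497,-172),115,56,63.5)
cv2.imwrite('pics/9.png',np.hstack([cv2.resize(w['pixels'],(400,300)),cv2.resize(b['pixels'][130:220,205:325],(400,300),interpolation=cv2.INTER_CUBIC)])[:,:,::-1])
E
```

```text
origin [ 4.4  0.7 64.5]
lipbot [-60.8   0.7  54. ]
plate [-50.9   0.7  55.6]
platetop [-52.2   0.7  63.5]
tabbot [67.6  0.6 74.7]
tilt/yaw (np.float64(9.19), np.float64(-0.05), np.float64(0.02)) T [ 502.3 -178.2   45.4] [-0.3  0.4 -0.9]
cover 30208 [ 519.  -162.3] [ 75.3 167.6] 28.1 66.3 uv [ 87 122] [396 272]
ac 15796 [ 518.2 -161.4] [ 75.8 169.8] 27.7 60.0 uv [ 69 123] [397 272]
```

View pics/9.png

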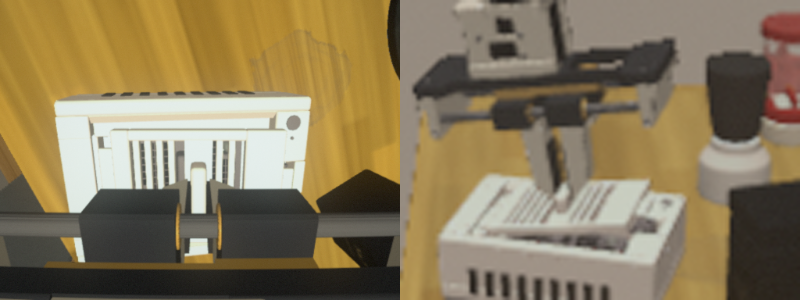

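The cover is tilted lip-down just above the bay, at (200,160) in the wrist half. It is centred, with its tab clear of the catch. I'll lower it to the ledges.

Call:
{"method": "creep_tool", "body": {"ticks": {"offsets": [[0, 0, -0.5, 3, 0, 0, 0], [0, 0, -0.3, 2, 0, 0, 0], [0, 0, 0, 0, 0, 0, 0]]}}}

```text
clock: 18.2
tool_pos: [502.2, -178.3, 40.2]
orientation: [0.078, 0.97, 0.231, 0.019]
contact_force: [0.4, -0.8, 2.0]
finger_gap: 9.1
grip_force: 50.0
```

```bash
python3 -c "
from k import *
kin(get_state())"
```

```text
origin [ 4.5  0.5 59.3]
lipbot [-60.7   0.6  48.8]
plate [-50.8   0.6  50.4]
platetop [-52.1   0.6  58.3]
tabbot [67.6  0.5 69.5]
tilt/yaw (np.float64(9.19), np.float64(-0.05), np.float64(0.02)) T [ 502.2 -178.3   40.2] [ 0.4 -0.8  2. ]
```

Call:
{"method": "creep_tool", "body": {"ticks": {"offsets": [[0, 0, -0.2, 1, 0, 0, 0], [0, 0, 0, 0, 0, 0, 0]]}}}

```text
clock: 18.45
tool_pos: [502.4, -178.5, 39.3]
orientation: [0.078, 0.97, 0.231, 0.019]
contact_force: [1.1, -2.7, 3.0]
finger_gap: 9.1
grip_force: 50.2
```

Call:
{"method": "creep_tool", "body": {"ticks": {"offsets": [[0, 0, -2, -0.3, 0, 0, 0], [0, 0, -2, -0.3, 0, 0, 0], [0, 0, -2, -0.3, 0, 0, 0], [0, 0, 0, 0, 0, 0, 0]]}}}

```text
clock: 18.95
tool_pos: [499.2, -172.4, 39.0]
orientation: [0.078, 0.97, 0.232, 0.019]
contact_force: [1.4, -2.0, 2.8]
finger_gap: 8.9
grip_force: 50.3
```

```bash
python3 -c "
from k import *
s=get_state();kin(s);print(A.T@s['contact_force'])"
```

```text
origin [-2.1  0.6 58.1]
lipbot [-67.3   0.6  47.6]
plate [-57.4   0.6  49.2]
platetop [-58.7   0.6  57.1]
tabbot [61.   0.6 68.3]
tilt/yaw (np.float64(9.17), np.float64(-0.03), np.float64(0.01)) T [ 499.2 -172.4   39. ] [ 1.4 -2.   2.8]
[2.39964845 0.31527144 2.80928869]
```

Call:
{"method": "creep_tool", "body": {"ticks": {"offsets": [[0, 0, -2, -0.3, 0, 0, 0], [0, 0, -1.5, -0.2, 0, 0, 0], [0, 0, 0, 0, 0, 0, 0]]}}}

```text
clock: 19.32
tool_pos: [497.6, -169.4, 38.9]
orientation: [0.078, 0.97, 0.232, 0.019]
contact_force: [1.0, -2.7, 4.4]
finger_gap: 9.2
grip_force: 50.3
```

```bash
python3 -c "
from k import *
s=get_state();kin(s);print(A.T@s['contact_force'])"
```

```text
origin [-5.6  0.5 58. ]
lipbot [-70.7   0.5  47.5]
plate [-60.8   0.5  49.1]
platetop [-62.1   0.5  57. ]
tabbot [57.6  0.4 68.2]
tilt/yaw (np.float64(9.17), np.float64(-0.04), np.float64(0.0)) T [ 497.6 -169.4   38.9] [ 1.  -2.7  4.4]
[ 2.84487574 -0.29067122  4.35241984]
```

Call:
{"method": "creep_tool", "body": {"ticks": {"offsets": [[0, 0, -1.3, 2.2, 0.043, 0, 0], [0, 0, -1.2, 2.2, 0.043, 0, 0], [0, 0, 0, 0, 0, 0, 0]]}}}

```text
clock: 19.7
tool_pos: [496.6, -166.8, 34.1]
orientation: [0.035, 0.972, 0.232, 0.009]
contact_force: [-0.8, 2.4, 8.5]
finger_gap: 9.4
grip_force: 50.3
```

```bash
python3 -c "
from k import *
s=get_state();kin(s);print(A.T@s['contact_force'])"
```

```text
origin [-6.6  0.7 53.5]
lipbot [-72.4   0.8  48.7]
plate [-62.4   0.8  49.5]
platetop [-63.    0.8  57.4]
tabbot [57.2  0.6 58.1]
tilt/yaw (np.float64(4.11), np.float64(-0.06), np.float64(0.02)) T [ 496.6 -166.8   34.1] [-0.8  2.4  8.5]
[-2.46258516  0.34241851  8.48791504]
```

Call:
{"method": "creep_tool", "body": {"ticks": {"offsets": [[30, 0, 0, 0, 0, 0, 0], [30, 0, 0, 0, 0, 0, 0], [30, 0, 0, -15, 0, 0, 0], [30, 0, 0, -30, 0.072, 0, 0], [0, 0, 22, 0, 0, 0, 0], [0, 0, 22, 0, 0, 0, 0], [0, 0, 0, 0, 0, 0, 0], [0, 0, 0, 0, 0, 0, 0]]}}}

```text
clock: 20.7
tool_pos: [514.6, -203.5, 78.9]
orientation: [0.001, 0.973, 0.232, -0.0]
contact_force: [-0.4, 0.2, -0.3]
finger_gap: 0.7
grip_force: 0.0
```

```bash
python3 - <<'E'
from k import *
w=cam('wrist');b=cam('side');s=get_state();M=Rt(s).as_matrix()
print((A.T@(s['tool_pos']-O)).round(1),s['contact_force'],s['finger_gap'],np.degrees(np.arcsin(M[2,1])))
def fit(c):
    P=(cloud(c)-O)@A
    m=(abs(P[...,0]+7)<70)&(abs(P[...,1])<40)&(P[...,2]>52)&(P[...,2]<73)
    X=P[m];print(len(X));
    for lo in range(-80,70,10):
        k=X[(X[:,0]>=lo)&(X[:,0]<lo+10)];print(lo,len(k),np.percentile(k[:,2],[10,50,90]).round(1) if len(k)>5 else '')
fit(w);fit(b)
E
```

```text
[36.2  1.4 79. ] [-0.56526165  0.37849866 -0.2605588 ] 0.34995767912766934 0.08724830856300851
16260
-80 1213 [59.7 60.5 61.3]
-70 1893 [57.9 59.7 61. ]
-60 1722 [56.1 58.5 59.4]
-50 1346 [55.4 58.4 59.5]
-40 1283 [55.  58.7 59.8]
-30 852 [56.2 59.3 60.2]
-20 482 [59.6 60.5 61.6]
-10 1116 [60.3 61.3 69.5]
0 1002 [56.6 60.5 61.6]
10 731 [59.7 61.1 62.1]
20 1064 [61.3 62.1 63. ]
30 1298 [61.8 62.6 63.4]
40 1071 [59.6 62.8 63.7]
50 779 [58.1 59.5 62.3]
60 408 [59.5 60.7 62. ]
704
-80 36 [60.1 61.1 62.3]
-70 60 [58.6 60.3 62.1]
-60 59 [56.9 58.9 60.3]
-50 47 [56.  58.6 60.3]
-40 55 [55.9 59.3 60.6]
-30 54 [56.4 59.4 60.6]
-20 18 [59.1 60.6 62.6]
-10 58 [59.5 62.2 71.4]
0 64 [57.3 60.8 62.5]
10 49 [56.8 60.8 62.9]
20 45 [59.9 62.5 63.6]
30 57 [61.3 63.1 64.4]
40 69 [59.3 63.4 64.8]
50 22 [58.8 59.8 61. ]
60 11 [60.9 62.3 63.5]
```

The cover rests lip-in on the nose, top at 58 mm in front and 63 at the rear. Now I'll press the rear margin.

Call:
{"method": "creep_tool", "body": {"ticks": {"offsets": [[0, 0, 0, 25, 0, 0, 0], [0, 0, 0, 15, 0, 0, 0], [0, 0, 0, 5, 0, 0, 0], [0, 0, 0, 3, 0, 0, 0], [0, 0, 0, 0, 0, 0, 0]]}}}

```text
clock: 21.42
tool_pos: [515.4, -204.2, 31.4]
orientation: [0.001, 0.973, 0.232, 0.0]
contact_force: [-0.3, -0.1, 1.1]
finger_gap: 0.6
grip_force: 0.0
```

Call:
{"method": "creep_tool", "body": {"ticks": {"offsets": [[0, 0, 0, 3, 0, 0, 0], [0, 0, 0, 2, 0, 0, 0], [0, 0, 0, 0, 0, 0, 0]]}}}

```text
clock: 21.8
tool_pos: [515.0, -204.2, 26.0]
orientation: [0.001, 0.973, 0.232, 0.0]
contact_force: [-0.2, -0.5, -0.3]
finger_gap: 0.2
grip_force: 0.0
```

Call:
{"method": "creep_tool", "body": {"ticks": {"offsets": [[0, 0, 0, 2, 0, 0, 0], [0, 0, 0, 2, 0, 0, 0], [0, 0, 0, 0, 0, 0, 0]]}}}

```text
clock: 22.18
tool_pos: [515.4, -204.3, 24.9]
orientation: [0.002, 0.973, 0.232, 0.0]
contact_force: [-12.7, 2.7, 37.0]
finger_gap: 0.2
grip_force: 18.3
```

Call:
{"method": "creep_tool", "body": {"ticks": {"offsets": [[0, 0, 0, 2, 0, 0, 0], [0, 0, 0, 1, 0, 0, 0], [0, 0, 0, 0, 0, 0, 0]]}}}

```text
clock: 22.55
tool_pos: [515.5, -204.4, 24.6]
orientation: [0.003, 0.973, 0.232, 0.001]
contact_force: [-22.6, 5.9, 69.8]
finger_gap: 0.8
grip_force: 35.1
```

Force is climbing stiffly, so I'll back off and look.

Call:
{"method": "creep_tool", "body": {"ticks": {"offsets": [[0, 0, 0, -4, 0, 0, 0], [0, 0, 0, -10, 0, 0, 0], [0, 0, 0, -40, 0, 0, 0], [0, -45, 0, -10, 0, 0, 0], [0, 0, 0, 0, 0, 0, 0]]}}}

```text
clock: 23.18
tool_pos: [472.6, -226.8, 83.7]
orientation: [0.002, 0.973, 0.23, -0.001]
contact_force: [-0.1, 0.3, -1.1]
finger_gap: 0.5
grip_force: 0.0
```

```bash
cat > f.py <<'E'
from k import *
def fit(c):
    P=(cloud(c)-O)@A
    m=(abs(P[...,0])<80)&(abs(P[...,1])<38)&(P[...,2]>45)&(P[...,2]<75)
    X=P[m]
    for lo in range(-70,70,10):
        k=X[(X[:,0]>=lo)&(X[:,0]<lo+10)];print(lo,len(k),np.percentile(k[:,2],[10,50,90]).round(1) if len(k)>5 else '')
w=cam('wrist');b=cam('side');fit(w);fit(b);pickle.dump((w,b),open('c9.pkl','wb'))
cv2.imwrite('pics/10.png',np.hstack([cv2.resize(w['pixels'],(400,300)),cv2.resize(b['pixels'][130:220,205:325],(400,300),interpolation=cv2.INTER_CUBIC)])[:,:,::-1])
E
python3 f.py
```

```text
-70 2041 [57.9 59.6 61. ]
-60 1939 [55.4 58.2 59.2]
-50 1638 [55.  57.7 58.8]
-40 1766 [54.  57.5 58.7]
-30 1190 [54.9 57.7 58.8]
-20 1028 [57.6 58.7 72.3]
-10 2333 [57.8 59.6 72.7]
0 1495 [53.  57.7 58.8]
10 1068 [56.2 57.8 58.8]
20 1663 [57.5 58.4 59.3]
30 1926 [57.6 58.4 59.3]
40 1697 [54.8 58.3 59.2]
50 1204 [50.  57.1 62.3]
60 1986 [59.4 60.6 61.8]
-70 52 [58.  60.3 61.8]
-60 54 [56.5 58.5 59.7]
-50 46 [55.4 57.7 58.9]
-40 56 [54.3 57.6 59.1]
-30 44 [55.1 57.5 59.1]
-20 18 [56.9 59.  69.5]
-10 80 [58.7 65.9 73.4]
0 56 [54.6 57.6 59.4]
10 46 [52.7 57.5 59.4]
20 36 [57.5 58.8 59.9]
30 53 [57.7 59.4 60.6]
40 62 [54.5 58.6 60.2]
50 22 [53.  56.3 63.2]
60 48 [60.1 61.1 63.2]
```

View pics/10.png

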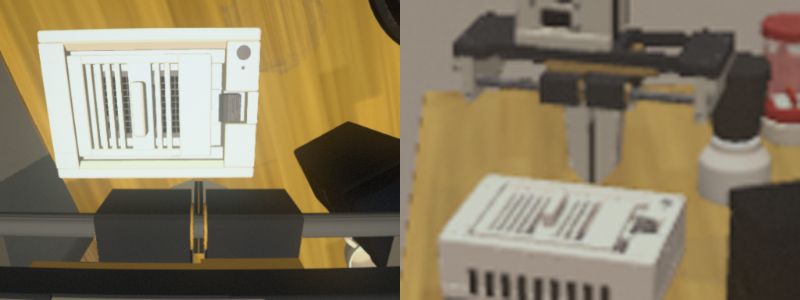

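The wrist half shows the cover lying flat, top at about 58 mm along its whole length. The catch is over its tab at (232,107), and nothing is being touched. I'll hand in.

Call:
{"method": "creep_tool", "body": {"ticks": {"offsets": [[0, 0, 0, -40, 0, 0, 0], [0, 0, 0, 0, 0, 0, 0]]}}}

```text
clock: 23.52
tool_pos: [477.7, -224.0, 125.2]
orientation: [0.002, 0.973, 0.233, 0.002]
contact_force: [0.3, 0.1, -1.0]
finger_gap: 0.7
grip_force: 0.0
```

```bash
python3 -c "
from rig import sign_off;print(sign_off())"
```

```text
the job is handed in; nothing more can be done
None
```

The filter change is finished and handed in at about 23.5 s: the cassette is seated on both pins, and the cover is hooked in the slot and lies flat under the catch. The final press reached about 70 N at the wrist (limit 120 N), and I planned every move clear of the grinder, tin and cup but did not measure them again at the end.

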